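Nudge the dark roller up the feed gutter to its stop

TASK

On the bench stands a sloping wooden feed gutter with two lanes. With your fingertips, gently push the dark brass-banded roller up its lane, over the upper brass ridge, until it drops in against the end stop and stays there instead of rolling back, then draw your fingers clear. Do not lift the roller off the gutter or grip and carry it, and leave the pale roller and the other things on the bench as they are.

Things in the scene. Friction and masses are not known exactly. Their poses are not given: they have to be found in the camera images.
- gutter: Fixed sloping wooden gutter of two lanes, left (y = +45 mm) and right (y = -45 mm). Origin: on the floor surface of the lanes, midway between them, 44 mm above the bench. x runs uphill along the lanes (6 degrees up), z square to the floor. Each lane is 68 mm wide between rails 11 mm high; floor from x = -130 to +98 mm, open at the low end, dark wooden end stop 30 mm high from x = 98 mm.
- left_seat (a point): Where a seated roller's centre lies in the left lane: 22 mm above the floor at gutter x = 75 mm, between the end stop (1 mm of play) and the upper ridge, a round brass bar across the lane at x = 62 mm, 2.5 mm high. Once its centre is past x = 62 mm a roller drops in and stays; let go short of that, it rolls back down.
- left_low_ridge (a point): Top of the lower brass ridge across the left lane, at gutter x = -100 mm, 5 mm above the floor. A roller waiting at the low end rests on its uphill side.
- right_seat (a point): Where a seated roller's centre lies in the right lane: 22 mm above the floor at gutter x = 75 mm, between the end stop (1 mm of play) and the upper ridge, a round brass bar across the lane at x = 62 mm, 2.5 mm high. Once its centre is past x = 62 mm a roller drops in and stays; let go short of that, it rolls back down.
- right_low_ridge (a point): Top of the lower brass ridge across the right lane, at gutter x = -100 mm, 5 mm above the floor. A roller waiting at the low end rests on its uphill side.
- dark_roller_center (a point): Centre of the dark brown wooden roller with two brass bands: varnished, slippery cylinder of 44 mm diameter, 64 mm long, lying across its lane, 0.11 to 0.23 kg, free to roll. It starts at the low end of the left or the right lane, centre at gutter x = -82 mm, 22 mm above the floor. The point stays on its axis; its orientation turns as it rolls.
- pale_roller_center (a point): Centre of the pale wooden roller with white bands, same size and lying the same way at the low end of the other lane. To be left alone.
- glue_bottle: White dropper bottle with a blue label, 28 mm wide, 86 mm tall, standing loose left of the gutter; origin at the centre of its underside. Leave alone.
- sanding_block: Tan sanding block 42 x 78 x 26 mm, loose on the bench left of the gutter; origin at the centre of its underside. Leave alone.
- tape_roll: Roll of black tape lying flat, 53 mm wide, 18 mm high, loose right of the gutter; origin at the centre of its underside. Leave alone.
- tuning_peg: Brown turned wooden peg 112 mm long, 19 mm high, lying loose right of the gutter; origin at the centre of its underside. Leave alone.
- offcut: Dark hardwood offcut 18 x 60 x 15 mm, loose on the bench beyond the high end of the gutter; origin at the centre of its underside. Leave alone.
Things that resemble listed ones, but are neither listed nor needed, are in the scene too. What is shaped like the part that bears dark_roller_center but blue or green is not meant.

How it is judged:
By the outcome, as a careful person would: the job done as asked, in the order asked, and still so for the second after the job is handed in, with the robot touching nothing.
It also fails if it takes over 37 s, if anything falls off the work surface, if the arm or the gripper's body presses on something with over 40 N, if the wrist force passes 120 N, or if a joint passes its speed limit or range.

ROBOT

A 6-joint arm with a two-finger parallel gripper is mounted at the origin on a cart in front of the work surface, level with it; the furniture and walls round the work are solid. World frame = base frame: x ahead of the robot, y to its left, z up, the work surface at z = 0. Lengths are in m, angles in rad, forces in N, time in s.
With the tool pointing down it reaches from about 0.4 to 0.825 m from the base axis. Payload 7 kg.
Tool frame: the origin (TCP) lies midway between the tips of the shut fingers; the grasp point (between the pads) lies 19 mm behind it; z points along the fingers, y is the direction in which the jaws open and shut (so a half turn about z gives the same grasp; the last joint's range is limited). The gripper opens to 88 mm and grips with 3 to 60 N. Pads are 19 mm wide; open, the fingers measure 130 mm over their backs; the gripper's body (78 mm by 193 mm) begins 47 mm behind the grasp point.
Start: joints at [1.456, 0.359, 0.012, 0, -1.224, -0.288], TCP at [0.265, 0.621, 0.227] pointing down, gripper open.
Joint ranges: [-3.07, 3.07], [-1.43, 2.12], [-1.02, 1.25], [-3.03, 1.67], [-3.05, -0], [-3.03, 3.03]. Speed limits (rad/s): [2.39, 2.39, 3.01, 3.14, 3.14, 3.14].

INTERFACE

Orientations are given as a unit quaternion [w, x, y, z].
In Python, from plant import manip gives the robot as it stands. The module is installed in compiled form; this text tells all that it offers.
- The arm moves only by the tool apply_moves, never from a script. Its argument "moves" is a list of rows, each a list of 7 numbers: the shift along the tool's x, y, z in m, then the turn, a rotation vector about the tool's x, y, z in degrees, then the gripper's target within -1 to 1 (shut at 1, half-way at 0, fully open at -1). In form: [[dx, dy, dz, ax, ay, az, gripper], ...]. A call has 1 to 12 rows; each row shifts and turns the commanded pose from where the row before left it, along the tool's axes as they then stand; what a row does not reach is not made up. A row lasts 1/12 s, in which the tool goes at most 41.7 mm and 7.16 degrees, less where a joint would pass 70% of its speed; a pose out of reach is approached as far as the arm can. A call with a gripper value outside its range is refused whole. The fingers move at their own pace and stop on an object; the grip force is fixed at half the most. Time passes only in rows, so rows that do not move let the fingers close. It gives the time, the measured TCP pose, the force and the opening at its end, in the units of the state.
- manip.sense(): the state, without advancing time (a new reading comes with each control period).
- manip.get_image(name): name is "scene" or "top"; returns the picture (420x560x3 uint8, red, green, blue); there is no depth.
- manip.camera_info(name): a dict with "fov_y" (degrees; the focal length in pixels is half the picture's height over the tangent of half this angle, whatever the lens; pixels are square), "cx", "cy" (the principal point, pixels), "distortion" ([k1, k2, p1, p2, k3] as OpenCV has them; the pictures are not rectified), "position" and "attitude" of the camera in the world. Camera axes: x right, y down, z forward; pixel columns grow to the right and rows downward; lengths in m; the calibration is good to about 2 mm. A picture is of the moment at which its call begins. camera_info takes no time and is no camera call.
- manip.close_job(): hands the job in, once; it reports no verdict.
The state is a dict: "time_s": time; "joint_positions": joint angles; "qd": joint speeds; "joint_torque": joint torques, N m; "tool_pos": TCP position; "tcp_rot": TCP orientation; "contact_force": force on the tool from outside, world axes, zero at the start; "torque": the same for the moment, N m; "grip_width": finger opening in m.
Only numpy, scipy, OpenCV 4.12 (cv2) and the standard library are available. Lean on these libraries where they do the work, as an engineer would, in place of code of your own. Each camera call takes 0.05 s, during which the arm holds its last target. There are 200 camera calls.

## Working session

There is one attempt and no reset: what is moved stays moved. The work goes in short steps, Python scripts to look and compute and a tool call to move; the robot and the scene stay as the last step left them, time stands still between calls to the robot, and variables do not carry over. Pictures are saved under pics/ and viewed, about 8 in all and at most 12, crops included, and the job is handed in when it is done.

Besides the shell and the picture viewer there is one more tool, called after "Call:" in YAML: its name, and indented under it one key for each argument. apply_moves: Moves the arm, as the interface text tells. Its arguments: {"type":"object","properties":{"moves":{"type":"array","items":{"type":"array","items":{"type":"number"}}}},"required":["moves"]}

```bash
mkdir -p pics; python3 - <<'E'
from plant import manip
import cv2
for n in("scene","top"):
    i=manip.get_image(n); cv2.imwrite(f"pics/{n}0.png",i[:,:,::-1]); print(manip.camera_info(n))
s=manip.sense(); print(s)
E
```

```text
{'fov_y': 57.78056946154818, 'cx': 284.667951004119, 'cy': 212.46668045569254, 'distortion': array([0.00784526, 0.        , 0.        , 0.        , 0.        ]), 'position': array([-0.07852812,  0.40744737,  0.43175701]), 'attitude': array([ 0.27022753, -0.42064665,  0.73175089, -0.46322144])}
{'fov_y': 45.97368036314665, 'cx': 277.6418527428451, 'cy': 210.28076485479696, 'distortion': array([-0.16430382,  0.        ,  0.        ,  0.        ,  0.        ]), 'position': array([0.41844759, 0.011961  , 1.11845521]), 'attitude': array([-0.05617659,  0.71366129, -0.69657453,  0.04812159])}
{'time_s': 0.1, 'joint_positions': array([ 1.45608356e+00,  3.59329898e-01,  1.11375382e-02, -2.84152873e-04,
       -1.22410021e+00, -2.88099922e-01]), 'qd': array([ 0.0025934 , -0.00065534,  0.00178961,  0.00270801,  0.00109738,
        0.00134237]), 'joint_torque': array([-1.30769084e-03, -5.84164345e+01,  2.93754601e+01,  7.01552063e+00,
        1.02428271e-02, -4.98003226e-05]), 'tool_pos': array([0.26446653, 0.62055371, 0.22570567]), 'tcp_rot': array([ 7.56877870e-04,  9.79776250e-01, -2.00094785e-01, -6.83090510e-05]), 'contact_force': array([ 0.03409004,  0.55118055, -0.66124471]), 'torque': array([-0.02986412,  0.01247463,  0.03348843]), 'grip_width': 0.08772448968726827}
```

View pics/scene0.png

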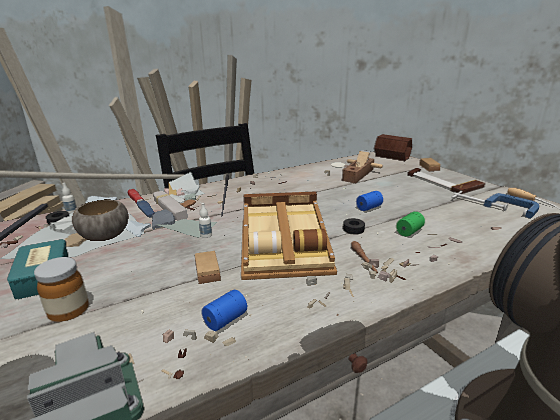

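View pics/top0.png

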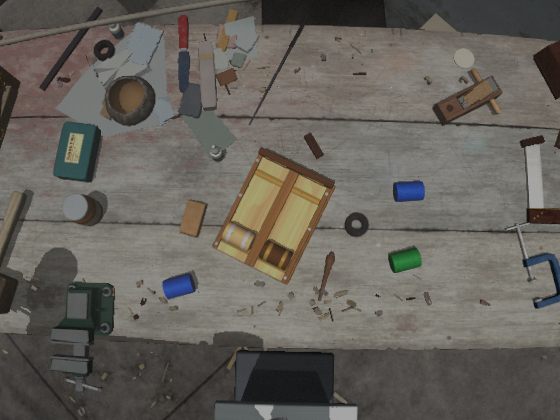

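The top view shows the gutter around (275,215), with its high end at the upper right. Dark banded roller candidates are the dark brown one at (276,254) in the right lane, the pale one at (237,235), blue ones at (408,191) and (179,286), and a green one at (405,260). I choose (276,254) and will check it in a close crop.

```bash
python3 - <<'E'
import cv2
i=cv2.imread("pics/top0.png")[140:290,200:350]
cv2.imwrite("pics/crop0.png",cv2.resize(i,None,fx=4,fy=4,interpolation=cv2.INTER_CUBIC))
E
```

```text
(no output)
```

View pics/crop0.png

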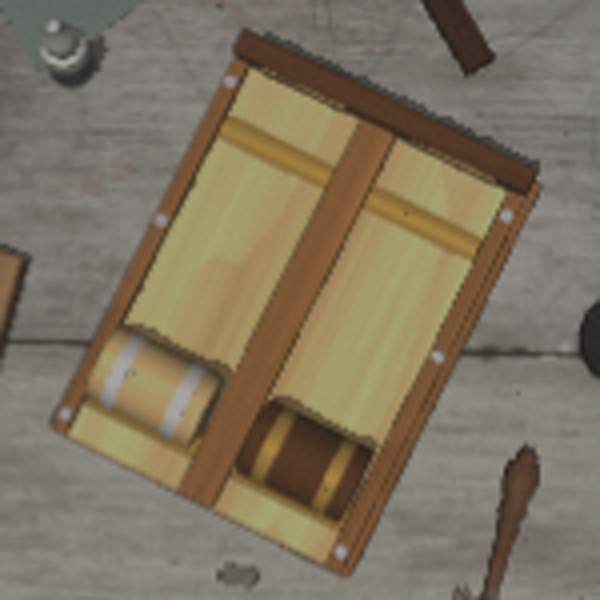

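The crop shows the dark brown roller with two brass bands at crop (305,460), in the right lane. The pale one is at (155,385) in the left lane. Upper ridge ends and floor corners are readable, so I'll cast rays through them onto planes at their known heights.

```bash
cat > h.py <<'E'
import numpy as np, cv2
from scipy.spatial.transform import Rotation as R
from plant import manip
def ray(n,px):
    c=manip.camera_info(n); f=210/np.tan(np.radians(c['fov_y']/2))
    K=np.array([[f,0,c['cx']],[0,f,c['cy']],[0,0,1]])
    u=cv2.undistortPoints(np.array(px,float).reshape(-1,1,2),K,c['distortion'])[:,0]
    d=np.c_[u,np.ones(len(u))]@R.from_quat(np.roll(c['attitude'],-1)).as_matrix().T
    return c['position'],d
def plane(n,px,z):
    o,d=ray(n,px); return o+d*((np.asarray(z)-o[2])/d[:,2])[:,None]
E
python3 - <<'E'
from h import *
S=np.sin(np.radians(6));C=np.cos(np.radians(6))
cr=np.array([[222,124],[326,182],[372,200],[475,250],[68,432],[180,492],[215,507],[335,560]])
px=cr/4+[200,140]-.375
g=np.array([[62,79,2.5],[62,11,2.5],[62,-11,2.5],[62,-79,2.5],[-130,79,0],[-130,11,0],[-130,-11,0],[-130,-79,0]])/1e3
z=.044+g[:,0]*S+g[:,2]*C; h=np.c_[g[:,0]*C-g[:,2]*S,g[:,1]]
P=plane("top",px,z)[:,:2]
a=(h-h.mean(0))@[1,1j];b=(P-P.mean(0))@[1,1j]
yaw=np.angle((b*a.conj()).sum()); r=np.array([[np.cos(yaw),-np.sin(yaw)],[np.sin(yaw),np.cos(yaw)]])
t=P.mean(0)-r@h.mean(0); print("yaw",np.degrees(yaw),"org",t,"\nres mm\n",((P-h@r.T-t)*1e3).round(1))
def w(x,y,zz): q=np.array([x*C-zz*S,y])/1e3; return np.r_[r@q+t,.044+(x*S+zz*C)/1e3]
print("roller",w(-82,-45,22),"img",plane("top",[[276.2,255]],[.0573]), "seat",w(75,-45,22))
s=manip.sense();print(R.from_quat(np.roll(s['tcp_rot'],-1)).as_matrix().round(3))
E
```

```text
yaw -24.658903174512076 org [0.5751784  0.03228465] 
res mm
 [[ 0.1 -0.5]
 [-2.9  3.2]
 [-3.1 -2.2]
 [-1.2  2.8]
 [ 3.   1. ]
 [ 0.  -0.3]
 [ 1.5  0.3]
 [ 2.6 -4.3]]
roller [0.4801998  0.02637198 0.05730815] img [[0.47924674 0.02673304 0.0573    ]] seat [ 0.62210098 -0.03877199  0.07371912]
[[ 0.92  -0.392 -0.   ]
 [-0.392 -0.92  -0.001]
 [ 0.     0.002 -1.   ]]
```

Call:
apply_moves:
  moves:
    - [0.032, -0.0137, 0, 0, 0, 0, 1]
    - [0.032, -0.0137, 0, 0, 0, 0, 1]
    - [0.032, -0.0137, 0, 0, 0, 0, 1]
    - [0.032, -0.0137, 0, 0, 0, 0, 1]
    - [0.032, -0.0137, 0, 0, 0, 0, 1]
    - [0.0125, 0.0294, 0, 0, 0, 0, 1]
    - [0.0125, 0.0294, 0, 0, 0, 0, 1]
    - [0.0125, 0.0294, 0, 0, 0, 0, 1]
    - [0.0125, 0.0294, 0, 0, 0, 0, 1]
    - [0.0125, 0.0294, 0, 0, 0, 0, 1]
    - [0.0125, 0.0294, 0, 0, 0, 0, 1]
    - [0.0125, 0.0294, 0, 0, 0, 0, 1]

```text
time_s: 1.1
tool_pos: [0.4381, 0.3958, 0.2261]
tcp_rot: [0.0, 0.98, -0.2, -0.0]
contact_force: [-1.0, 0.7, -0.0]
grip_width: 0.0135
```

Call:
apply_moves:
  moves:
    - [0.0125, 0.0294, 0, 0, 0, 0, 1]
    - [0.0125, 0.0294, 0, 0, 0, 0, 1]
    - [0.0125, 0.0294, 0, 0, 0, 0, 1]
    - [0.0125, 0.0294, 0, 0, 0, 0, 1]
    - [0.0125, 0.0294, 0, 0, 0, 0, 1]
    - [0.0125, 0.0294, 0, 0, 0, 0, 1]
    - [0.0125, 0.0294, 0, 0, 0, 0, 1]
    - [0.0125, 0.0294, 0, 0, 0, 0, 1]
    - [0.0125, 0.0294, 0, 0, 0, 0, 1]
    - [0.0125, 0.0294, 0, 0, 0, 0, 1]
    - [0.0125, 0.0294, 0, 0, 0, 0, 1]
    - [0, 0, 0, 0, 0, 1.6, 1]

```text
time_s: 2.1
tool_pos: [0.437, 0.0423, 0.2264]
tcp_rot: [0.0, 0.977, -0.215, -0.0]
contact_force: [-0.3, 0.7, -0.4]
grip_width: 0.0006
```

Call:
apply_moves:
  moves:
    - [0, -0.0035, 0.02, 0, 0, 0, 1]
    - [0, 0, 0.03, 0, 0, 0, 1]
    - [0, 0, 0.03, 0, 0, 0, 1]
    - [0, 0, 0.025, 0, 0, 0, 1]
    - [0, 0, 0.02, 0, 0, 0, 1]
    - [0, 0, 0, 0, 0, 0, 1]
    - [0, 0, 0, 0, 0, 0, 1]

```text
time_s: 2.68
tool_pos: [0.4391, 0.049, 0.1011]
tcp_rot: [0.001, 0.977, -0.214, -0.001]
contact_force: [0.1, 1.4, 0.3]
grip_width: 0.0005
```

```bash
python3 - <<'E'
from h import *
t=manip.get_image("top")[190:310,190:350,::-1]; s=manip.get_image("scene")[170:290,220:380,::-1]
cv2.imwrite("pics/p1.png",cv2.resize(np.hstack([t,s]),None,fx=2.5,fy=2.5,interpolation=cv2.INTER_CUBIC))
E
```

```text
(no output)
```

View pics/p1.png

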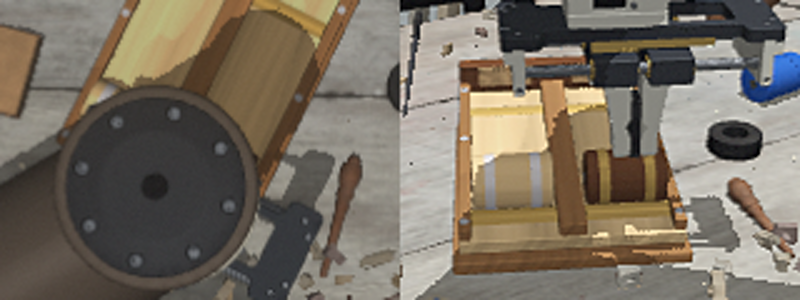

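The left half (top view) shows the arm covering the low end. The right half (scene view) shows the shut fingers ending at (630,155), just at the dark roller's upper edge. I'll check this against the projected TCP.

```bash
python3 - <<'E'
from h import *
s=manip.sense(); p=s['tool_pos']; print(p)
c=manip.camera_info("scene"); f=210/np.tan(np.radians(c['fov_y']/2))
M=R.from_quat(np.roll(c['attitude'],-1)).as_matrix().T
for q in (p,[.4802,.0264,.0573],[.4802,.0264,.0793]):
    v=M@(np.array(q)-c['position']); u=v[:2]/v[2]*f+[c['cx'],c['cy']]; print(u,"crop",(u-[220,170])*2.5+[400,0])
E
```

```text
[0.44049438 0.04975037 0.10274892]
[312.65855499 228.93129001] crop [631.64638747 147.32822503]
[310.74982105 238.29610189] crop [626.87455263 170.74025473]
[311.00690625 228.64252278] crop [627.51726562 146.60630695]
```

Call:
apply_moves:
  moves:
    - [0, 0.004, 0.015, 0, 0, 0, 1]
    - [0, 0, 0.015, 0, 0, 0, 1]
    - [0, 0, 0.015, 0, 0, 0, 1]
    - [0, 0, 0.011, 0, 0, 0, 1]
    - [0, 0, 0, 0, 0, 0, 1]
    - [0, 0, 0, 0, 0, 0, 1]

```text
time_s: 3.28
tool_pos: [0.4386, 0.0461, 0.0465]
tcp_rot: [-0.0, 0.977, -0.214, 0.0]
contact_force: [0.0, -0.5, -0.2]
grip_width: 0.0006
```

```bash
python3 - <<'E'
from h import *
s=manip.sense(); print(s['tool_pos'],s['contact_force'])
t=manip.get_image("scene")[190:290,240:350,::-1]
cv2.imwrite("pics/p2.png",cv2.resize(t,None,fx=5,fy=5,interpolation=cv2.INTER_CUBIC))
E
```

```text
[0.43863422 0.04606072 0.04652804] [ 0.03514074 -0.53248199 -0.1977613 ]
```

View pics/p2.png

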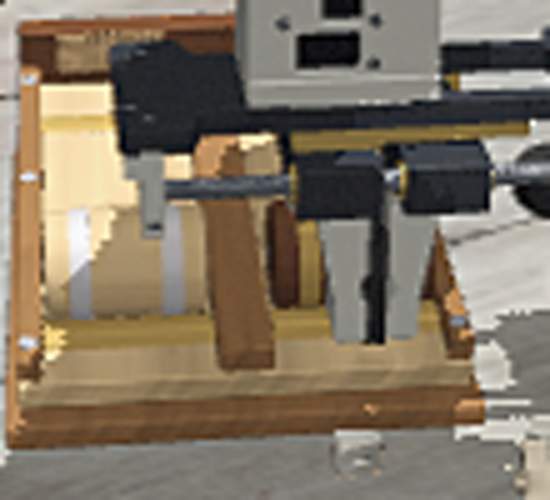

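The crop shows the fingers at (375,340) inside the right lane, downhill of the dark roller. They're touching nothing (force about 0), so I can push up the slope.

Call:
apply_moves:
  moves:
    - [0.004, 0, -0.0004, 0, 0, 0, 1]
    - [0.004, 0, -0.0004, 0, 0, 0, 1]
    - [0.004, 0, -0.0004, 0, 0, 0, 1]
    - [0.003, 0, -0.0003, 0, 0, 0, 1]
    - [0.003, 0, -0.0003, 0, 0, 0, 1]
    - [0.003, 0, -0.0003, 0, 0, 0, 1]
    - [0.004, 0, -0.0004, 0, 0, 0, 1]
    - [0.004, 0, -0.0004, 0, 0, 0, 1]
    - [0.004, 0, -0.0004, 0, 0, 0, 1]
    - [0.004, 0, -0.0004, 0, 0, 0, 1]
    - [0.004, 0, -0.0004, 0, 0, 0, 1]
    - [0.004, 0, -0.0004, 0, 0, 0, 1]

```text
time_s: 4.33
tool_pos: [0.4793, 0.0268, 0.0501]
tcp_rot: [0.0, 0.977, -0.214, -0.0]
contact_force: [-0.4, 0.4, 0.2]
grip_width: 0.0006
```

Call:
apply_moves:
  moves:
    - [0.004, 0, -0.0004, 0, 0, 0, 1]
    - [0.004, 0, -0.0004, 0, 0, 0, 1]
    - [0.004, 0, -0.0004, 0, 0, 0, 1]
    - [0.004, 0, -0.0004, 0, 0, 0, 1]
    - [0.004, 0, -0.0004, 0, 0, 0, 1]
    - [0.004, 0, -0.0004, 0, 0, 0, 1]
    - [0.004, 0, -0.0004, 0, 0, 0, 1]
    - [0.004, 0, -0.0004, 0, 0, 0, 1]
    - [0.004, 0, -0.0004, 0, 0, 0, 1]
    - [0.004, 0, -0.0004, 0, 0, 0, 1]
    - [0.004, 0, -0.0004, 0, 0, 0, 1]
    - [0.004, 0, -0.0004, 0, 0, 0, 1]

```text
time_s: 5.33
tool_pos: [0.5229, 0.0067, 0.0549]
tcp_rot: [0.0, 0.977, -0.214, -0.0]
contact_force: [-0.3, 0.2, -0.1]
grip_width: 0.0007
```

```bash
python3 - <<'E'
from h import *
s=manip.sense(); print(s['tool_pos'],s['contact_force'])
t=manip.get_image("scene")[180:290,230:350,::-1];u=manip.get_image("top")[140:250,240:360,::-1]
s=manip.sense(); print(s['tool_pos'],s['contact_force'])
cv2.imwrite("pics/p3.png",cv2.resize(np.hstack([t,u]),None,fx=3.3,fy=3.3,interpolation=cv2.INTER_CUBIC))
E
```

```text
[0.52285237 0.00674773 0.05488171] [-0.27754134  0.23059639 -0.07817479]
[0.52322103 0.00675859 0.05493328] [-1.11340682  0.8607982  -0.38633266]
```

View pics/p3.png

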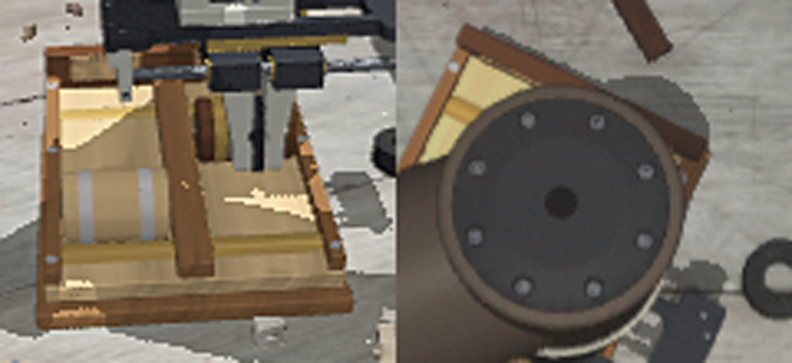

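The left half shows the roller rolled up to mid-lane at (212,125) ahead of the fingers, with the pale roller untouched. About 72 mm of push is left, and I'll go slower over the ridge.

Call:
apply_moves:
  moves:
    - [0.004, 0, -0.0004, 0, 0, 0, 1]
    - [0.004, 0, -0.0004, 0, 0, 0, 1]
    - [0.004, 0, -0.0004, 0, 0, 0, 1]
    - [0.004, 0, -0.0004, 0, 0, 0, 1]
    - [0.004, 0, -0.0004, 0, 0, 0, 1]
    - [0.004, 0, -0.0004, 0, 0, 0, 1]
    - [0.004, 0, -0.0004, 0, 0, 0, 1]
    - [0.004, 0, -0.0004, 0, 0, 0, 1]
    - [0.004, 0, -0.0004, 0, 0, 0, 1]
    - [0.004, 0, -0.0004, 0, 0, 0, 1]
    - [0.004, 0, -0.0004, 0, 0, 0, 1]
    - [0.003, 0, -0.0003, 0, 0, 0, 1]

```text
time_s: 6.43
tool_pos: [0.5657, -0.0129, 0.0596]
tcp_rot: [-0.0, 0.977, -0.214, 0.0]
contact_force: [-0.4, 0.4, -0.3]
grip_width: 0.0005
```

Call:
apply_moves:
  moves:
    - [0.0025, 0, -0.0003, 0, 0, 0, 1]
    - [0.0025, 0, -0.0003, 0, 0, 0, 1]
    - [0.0025, 0, -0.0003, 0, 0, 0, 1]
    - [0.0025, 0, -0.0003, 0, 0, 0, 1]
    - [0.0025, 0, -0.0003, 0, 0, 0, 1]
    - [0.0025, 0, -0.0003, 0, 0, 0, 1]
    - [0.0025, 0, -0.0002, 0, 0, 0, 1]
    - [0.0025, 0, -0.0002, 0, 0, 0, 1]
    - [0.0025, 0, -0.0002, 0, 0, 0, 1]
    - [0.0015, 0, -0.0002, 0, 0, 0, 1]
    - [0.001, 0, -0.0001, 0, 0, 0, 1]
    - [0, 0, 0, 0, 0, 0, 1]

```text
time_s: 7.43
tool_pos: [0.5881, -0.0232, 0.0623]
tcp_rot: [-0.0, 0.977, -0.214, 0.0]
contact_force: [0.2, -0.8, 0.2]
grip_width: 0.0005
```

```bash
python3 - <<'E'
from h import *
t=manip.get_image("scene")[180:290,230:350,::-1];u=manip.get_image("top")[140:250,240:360,::-1]
s=manip.sense(); p=s['tool_pos'];print(p,s['contact_force'], "tool h",(p[:2]-[.5752,.0323])@[.9088,-.4172])
cv2.imwrite("pics/p4.png",cv2.resize(np.hstack([t,u]),None,fx=3.3,fy=3.3,interpolation=cv2.INTER_CUBIC))
E
```

```text
[ 0.58787571 -0.02316246  0.06222361] [ 0.05175862 -0.64566556 -0.67188048] tool h 0.0346586254232909
```

View pics/p4.png

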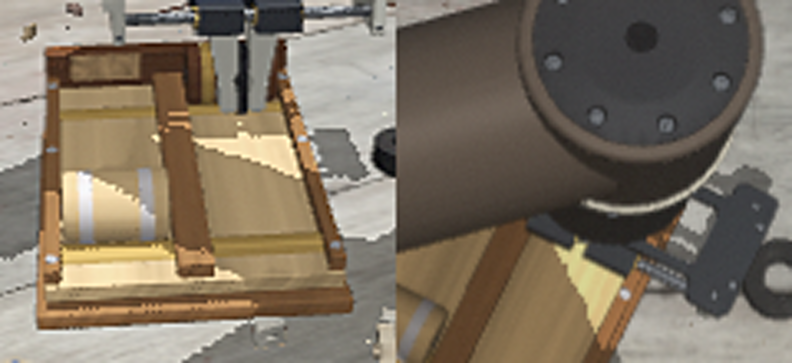

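The left half shows the dark roller at (208,75), past the ridge and close to the end stop. Estimated centre is x≈69 and force is about 0. I'll nudge it 2 mm more, then back off slowly so I could catch it if it rolled.

Call:
apply_moves:
  moves:
    - [0.001, 0, -0.0001, 0, 0, 0, 1]
    - [0.001, 0, -0.0001, 0, 0, 0, 1]
    - [0, 0, 0, 0, 0, 0, 1]
    - [0, 0, 0, 0, 0, 0, 1]
    - [-0.003, 0, 0.0003, 0, 0, 0, 1]
    - [-0.003, 0, 0.0003, 0, 0, 0, 1]
    - [-0.003, 0, 0.0003, 0, 0, 0, 1]
    - [-0.004, 0, 0.0004, 0, 0, 0, 1]
    - [-0.004, 0, 0.0004, 0, 0, 0, 1]
    - [-0.004, 0, 0.0004, 0, 0, 0, 1]
    - [-0.004, 0, 0.0004, 0, 0, 0, 1]
    - [0, 0, 0, 0, 0, 0, 1]

```text
time_s: 8.53
tool_pos: [0.5662, -0.0133, 0.0599]
tcp_rot: [0.0, 0.977, -0.214, -0.0]
contact_force: [-0.7, 0.4, -0.1]
grip_width: 0.0001
```

```bash
python3 - <<'E'
from h import *
t=manip.get_image("scene")[170:280,230:350,::-1]
s=manip.sense(); p=s['tool_pos'];print(p,s['contact_force'])
cv2.imwrite("pics/p5.png",cv2.resize(t,None,fx=5,fy=5,interpolation=cv2.INTER_CUBIC))
E
```

```text
[ 0.5666278  -0.01333754  0.06004579] [0.19996937 0.10100009 0.11068443]
```

View pics/p5.png

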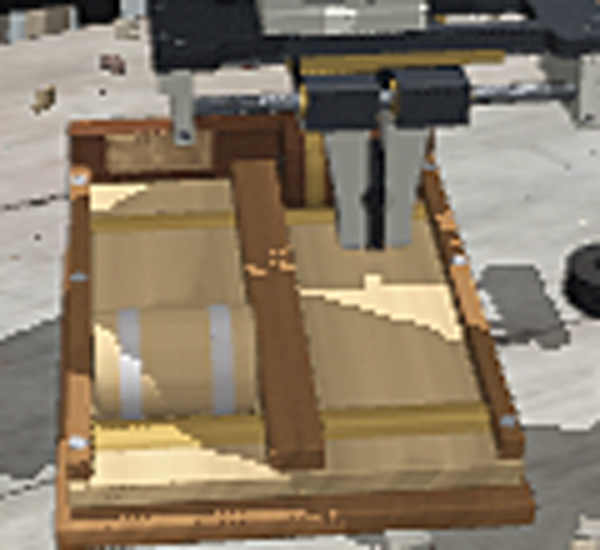

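The crop shows the dark roller at (305,165), staying behind the upper ridge (brass line at (315,213)) with the fingers 25 mm clear. Now I'll lift and move aside for an open view.

Call:
apply_moves:
  moves:
    - [0, 0, -0.015, 0, 0, 0, 1]
    - [0, 0, -0.025, 0, 0, 0, 1]
    - [0, 0, -0.035, 0, 0, 0, 1]
    - [0, 0, -0.035, 0, 0, 0, 1]
    - [0, 0, -0.035, 0, 0, 0, 1]
    - [0, 0, -0.02, 0, 0, 0, 1]
    - [-0.0125, -0.0275, 0, 0, 0, 0, 1]
    - [-0.0125, -0.0275, 0, 0, 0, 0, 1]
    - [-0.0125, -0.0275, 0, 0, 0, 0, 1]
    - [-0.0125, -0.0275, 0, 0, 0, 0, 1]
    - [-0.0125, -0.0275, 0, 0, 0, 0, 1]
    - [-0.0125, -0.0275, 0, 0, 0, 0, 1]

```text
time_s: 9.58
tool_pos: [0.5677, 0.1691, 0.2252]
tcp_rot: [-0.0, 0.977, -0.214, 0.0]
contact_force: [0.5, 0.1, 0.2]
grip_width: 0.0005
```

Call:
apply_moves:
  moves:
    - [-0.0125, -0.0275, 0, 0, 0, 0, 1]
    - [-0.0125, -0.0275, 0, 0, 0, 0, 1]
    - [-0.0125, -0.0275, 0, 0, 0, 0, 1]
    - [-0.0125, -0.0275, 0, 0, 0, 0, 1]
    - [-0.0125, -0.0275, 0, 0, 0, 0, 1]
    - [0, 0, 0, 0, 0, 0, 1]
    - [0, 0, 0, 0, 0, 0, 1]

```text
time_s: 10.17
tool_pos: [0.5681, 0.3203, 0.2242]
tcp_rot: [0.0, 0.977, -0.213, -0.0]
contact_force: [0.1, -0.6, -0.4]
grip_width: 0.0003
```

```bash
python3 - <<'E'
from h import *
I=manip.get_image("top"); cv2.imwrite("pics/top1.png",I[:,:,::-1])
u=I[130:290,180:370,::-1]
s=manip.sense(); print(s['time_s'],s['tool_pos'],s['contact_force'])
cv2.imwrite("pics/p6.png",cv2.resize(u,None,fx=3.5,fy=3.5,interpolation=cv2.INTER_CUBIC))
E
```

```text
10.2167 [0.5681408  0.31923545 0.22445525] [0.78438304 0.1483176  0.32120059]
```

View pics/p6.png

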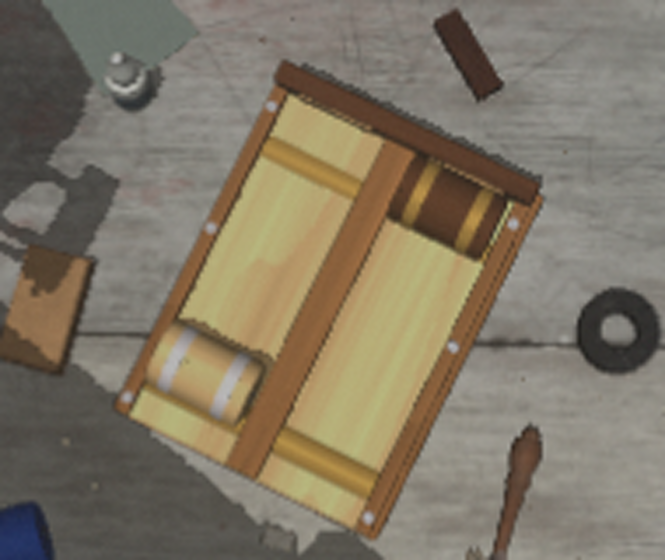

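The dark roller sits at crop (447,207) against the end stop. The pale roller, bottle, sanding block, tape, peg and offcut are where they were, and the arm is clear. I'll compare its position with the seat numerically and hand in.

```bash
python3 - <<'E'
from h import *
print(plane("top",[[180+447/3.5,130+207/3.5]],[.0737]),"seat .6221 -.0388")
manip.close_job()
E
```

```text
[[ 0.62108181 -0.03759671  0.0737    ]] seat .6221 -.0388
the job is handed in; nothing more can be done
```

The dark brass-banded roller is seated against the end stop in the right lane, and I've handed the job in at about 10 s of the 37 s allowed. I pushed it up with the shut fingertips at about 30–50 mm/s, over the upper ridge. Then I backed the fingers off slowly, lifted them and moved them aside.

- **Seat position:** in the last top picture the roller centre is at (0.621, -0.038), within about 2 mm of the computed seat at (0.622, -0.039). It stayed there for more than 1.5 s after I let go.
- **Forces:** the force readings stayed near 1 N or below throughout.
- **Other things on the bench:** the pale roller, bottle, sanding block, tape, peg and offcut look unmoved in that picture. I judged that by eye and did not measure it.
- **Disagreements:** no check failed. The gutter fit had leftover errors of up to about 5 mm at single points.

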